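# Clamp a petri dish with the knob under an inspection stage

### The job

Take the petri dish that lies on the bench, to the left of the small raised inspection stage, and set it down flat on top of the stage between the spring arm and the V-shaped stop. Then turn the knob under the stage by its bar handle, counter-clockwise seen from above, until the spring arm has pushed the dish home into the V and holds it there with a force of about 6 N; stop there, because 12 N would bend the arm. Leave the other things on the bench where they are.

Things in the scene. Friction and masses are not known exactly. Their poses are not given: they have to be found in the camera images.
- petri_0: Shallow round clear petri dish with a pale filter disc in it, 52 mm across at its wall (55 mm with the lid's rim) and 13 mm high, 30 g. It starts on the bench to the left (+y) of the stage. Origin: centre of its underside. Can be gripped across its rim. (A fixed shelf hangs over the rear of the bench, from 0.62 m ahead of the robot, 0.47 m above the bench.)
- stage: Fixed raised stage: dark steel plate 10 mm thick on grey legs, its top 75 mm above the bench. Origin: on the knob's vertical axis, at bench level; x runs from the rounded nose (towards the robot and to its right) over the plate, y to the left of x. Plate: x 0 to 92 mm, y -50 to +100 mm; before it a nose of 34 mm radius about the origin. On it stand only the V stop and the spring arm.
- rest_spot (a point): Where the dish's centre may be set down: on the plate's top at x 42, y 33 mm in the stage frame. The V stop (11 mm high, 44 mm long in x) opens to stage -y and is screwed down elsewhere each time: a dish home in it has its centre at x 42 mm and any y from 38 to 56 mm. A grasp closing along stage x keeps fingers clear of stop and arm.
- knob (a joint): Knob under the nose, rad, growing counter-clockwise seen from above (handle swings to stage -y). At 0 the handle points along stage -x. Starts at -0.75 to -0.45, range -0.8 to 0.95. Steady friction about 0.55 N m; it stays where it is left. The arm begins to press on a dish that is home at an angle between 0.1 and 0.65, depending on where the stop is screwed.
- knob_grip (a point): Middle of the black bar handle's free part, 80 mm from the knob's axis, 45 mm above the bench. The bar is 12 mm wide, 24 mm tall (33 to 57 mm above the bench), from the hub (21 mm radius) to a round end (18 mm wide) 102 mm from the axis. It lies below the plate and sticks out past the nose: grip it or push it sideways from above.
- clamp_arm: Steel spring arm on the knob's shaft above the plate, pointing opposite to the handle; round rubber tip 12 mm across, 42 mm from the axis; 2 to 16 mm above the plate. Origin as the stage's, x along the arm. A spring of 4 N m/rad joins it to the knob: once the dish is home, each 0.1 rad of the knob adds about 9.5 N on the dish (0.4 N m on the knob). Move it only by the knob.
- tape_elec: Small roll of black tape, 57 mm across, 19 mm high; bystander. Origin: centre of its underside.
- union_nut: Small brass nut, 27 mm, 14 mm high; bystander. Origin: centre of its underside.
- marker: Blue and white marker pen, 135 mm long, 16 mm thick, lying on the bench; bystander. Origin: centre of its underside.
Things that resemble listed ones, but are neither listed nor needed, are in the scene too. What is shaped like the petri_0 but blue or green is not meant.

How it is judged (in metres and radians):
On the way:
1. the dish lies flat and free on the stage, the clamp not yet biting (z of petri_0 in the frame of stage between 0.07 and 0.08 m and angle between petri_0's own z axis and vertical below 0.1 rad and x of petri_0 in the frame of stage between 0.027 and 0.057 m and y of petri_0 in the frame of stage between 0.018 and 0.062 m and contact force between the fingers and petri_0 below 0.05 N and linear speed of petri_0 below 0.02 m/s and contact force between petri_0 and clamp_arm below 1 N), for 0.2 s.
At the end, for the whole second after the job is handed in: The dish lies flat on the stage (underside within 5 mm of the plate's top, tilt under 0.1 rad), home in the V (its centre at x = 36 to 48 mm and y = 33 to 62 mm in the stage frame), at rest, and the spring arm presses on it with 3 to 9 N (z of petri_0 in the frame of stage between 0.07 and 0.08 m and angle between petri_0's own z axis and vertical below 0.1 rad and x of petri_0 in the frame of stage between 0.036 and 0.048 m and y of petri_0 in the frame of stage between 0.033 and 0.062 m and contact force between petri_0 and clamp_arm between 3 and 9 N and linear speed of petri_0 below 0.01 m/s); the robot touches nothing.
It fails at once if the spring arm presses on the dish with more than 12 N (contact force between petri_0 and clamp_arm above 12 N).
It fails at once if the robot pushes the spring arm itself (over 2 N) (contact force between any of the fingers, the arm and clamp_arm above 2 N).
It fails at once if the dish is dropped from more than about 12 mm (contact force between the fingers and petri_0 below 0.01 N and linear speed of petri_0 above 0.5 m/s).
It fails at once if a bystander is moved by more than 30 mm (distance of any of tape_elec, union_nut, marker from where it was at the start of the episode above 0.03 m).
It also fails if it takes over 72 s, if anything falls off the work surface, if the arm or the gripper's body presses on something with over 40 N, if the wrist force passes 120 N, or if a joint passes its speed limit or range.

### The arm

A 6-joint arm with a two-finger parallel gripper is mounted at the origin on a cart in front of the work surface, level with it; the furniture and walls round the work are solid. World frame = base frame: x ahead of the robot, y to its left, z up, the work surface at z = 0. Lengths are in mm, angles in rad, forces in N, time in s.
With the tool pointing down it reaches from about 400 to 925 mm from the base axis. Payload 12.5 kg.
Tool frame: the origin (TCP) lies on the front face of the gripper's body, between the roots of the fingers; the fingertips stand 78 mm ahead of it and the grasp point (between the pads) lies 59 mm ahead of it (env.nose_length is the distance from the TCP to the fingertips, in mm); z points along the fingers, y is the line along which they close (so a half turn about z gives the same grasp; the last joint's range is limited). The gripper opens to 95 mm and grips with 3 to 60 N. Pads are 20 mm wide; open, the fingers measure 119 mm over their backs; the gripper's body (75 mm by 180 mm) begins 59 mm behind the grasp point.
Start: joints at [-1.207, 0.491, 1.559, -0, 1.092, -0.106], TCP at [282.964, -557.287, 292.261] pointing down, gripper open.
Joint ranges: [-3.1, 3.1], [-0.84, 2.19], [0.05, 2.79], [-1.13, 4.28], [0.06, 2.93], [-2.69, 2.69]. Speed limits (rad/s): [2.22, 2.22, 2.79, 3.14, 3.14, 3.14].

### API

Orientations are given as [roll, pitch, yaw] about the fixed x, y, z axes, in that order (R = Rz(yaw) Ry(pitch) Rx(roll)).
In Python, from cell import env gives the robot as it stands.
- The arm moves only by the tool jog_arm, never from a script. Its argument "motion" is a list of rows, each a list of 7 numbers: the turn, a rotation vector about the tool's x, y, z in degrees, then the shift along the tool's x, y, z in mm, then the finger opening in mm, from 0 to 95.1. In form: [[wx, wy, wz, x, y, z, hand], ...]. A call has 1 to 10 rows; each row shifts and turns the commanded pose from where the row before left it, along the tool's axes as they then stand; what a row does not reach is not made up. A row lasts 1/8 s, in which the tool goes at most 62.5 mm and 10.7 degrees, less where a joint would pass 70% of its speed; a pose out of reach is approached as far as the arm can. A call is refused whole if a number of a shift passes 62.5 or a number of a turn 10.7, either way. A call with a gripper value outside its range is refused whole. The fingers move at their own pace and stop on an object; the grip force is fixed at half the most. Time passes only in rows, so rows that do not move let the fingers close. It gives the time, the measured TCP pose, the force, the opening and the grip force at its end, in the units of the state.
- env.state(): the state, without advancing time (a new reading comes with each control period).
- env.read_camera(name): name is "scene" or "top"; returns a dict with "color" (400x640x3 uint8, red, green, blue), "z_map" (400x640 float32, mm along the optical axis (not along the pixel's ray), 0 where there is no reading), "camera_matrix" (3x3 intrinsics, pixels), "world_to_cam" (4x4, takes a point from world to camera coordinates). Camera axes: x right, y up, looking along -z (the intrinsics and any distortion apply to the point x, -y, -z); pixel columns grow to the right and rows downward; lengths in mm; the calibration is good to about 2 mm. A picture is of the moment at which its call begins.
- env.job_done(): hands the job in; it is judged then, once.
Trained networks look in the newest picture that a camera, given by its name, has taken for a name from the list of things; names that differ only in an ending like _2 or _b are one class to them, and where a whole thing is asked for, a point or a joint stands for the part that bears it (a point fixed in the world has none). Each returns a list of dicts, best first, with "score" (0 to 1); they miss things now and then, are a little off and sometimes report something else, mostly with a low value. They report only what shows in the picture. A call takes as long as a camera call. They do not tell look-alikes from the thing itself.
- env.recognise(camera, thing): "location" ([column, row] in pixels, amid what is visible of it).
The state is a dict: "t": time; "joints": joint angles; "qvel": joint speeds; "tau": joint torques, N m; "eef_pos": TCP position; "tcp_rot": TCP orientation; "ft_force": force on the tool from outside, world axes, zero at the start; "moment": the same for the moment, N m; "opening": opening from 0.0 (shut) to 1.0 (fully open); "grip_force": force on a finger pad.
Only numpy, scipy, OpenCV 4.12 (cv2) and the standard library are available. Lean on these libraries where they do the work, as an engineer would, in place of code of your own. Each camera call takes 0.05 s, during which the arm holds its last target. There are 200 camera calls.

## Working session

There is one attempt and no reset: what is moved stays moved. The work goes in short steps, Python scripts to look and compute and a tool call to move; the robot and the scene stay as the last step left them, time stands still between calls to the robot, and variables do not carry over. Pictures are saved under pics/ and viewed, at most 10 in all, crops included, and the job is handed in when it is done.

Besides the shell and the picture viewer there is one more tool, called after "Call:" as a command line: name --pt "numbers of a row" for each row, then --argument value for the rest. jog_arm: Moves the arm, as the interface text tells. Its arguments: {"type":"object","properties":{"motion":{"type":"array"}},"required":["motion"]}

```bash
mkdir -p pics; ls
cat > h.py <<'E'
import numpy as np, cv2
from cell import env
def cam(n):
    return env.read_camera(n)
def ray(c,u,v):
    K=np.array(c["camera_matrix"]);T=np.linalg.inv(np.array(c["world_to_cam"]))
    d=np.array([(u-K[0,2])/K[0,0],-(v-K[1,2])/K[1,1],-1.]); return T[:3,3],T[:3,:3]@d
def atz(c,u,v,z):
    o,d=ray(c,u,v); return o+d*(z-o[2])/d[2]
def atdepth(c,u,v):
    o,d=ray(c,u,v); return o+d*c["z_map"][int(v),int(u)]
def cloud(c):
    K=np.array(c["camera_matrix"]);T=np.linalg.inv(np.array(c["world_to_cam"]))
    v,u=np.mgrid[:400,:640]; d=np.stack([(u-K[0,2])/K[0,0],-(v-K[1,2])/K[1,1],-np.ones(u.shape)],-1)
    return (d*c["z_map"][...,None])@T[:3,:3].T+T[:3,3]
E
python3 - <<'E'
from h import *
for n in("top","scene"):
    c=cam(n); cv2.imwrite(f"pics/{n}0.png",c["color"][...,::-1]); print(n,np.round(c["world_to_cam"],2).tolist(),c["camera_matrix"])
    for t in("petri_0","stage","knob","knob_grip","clamp_arm","tape_elec","union_nut","marker"):
        for r in env.recognise(n,t)[:3]:
            print(t,round(r["score"],2),np.round(r["location"]),np.round(atdepth(c,*r["location"])))
E
```

```text
pics
top [[0.02, -1.0, 0.0, -34.39], [1.0, 0.02, 0.09, -538.33], [-0.09, -0.0, 1.0, -1067.74], [0.0, 0.0, 0.0, 1.0]] [[403.57152277   0.         324.07531797]
 [  0.         403.57152277 198.8964116 ]
 [  0.           0.           1.        ]]
petri_0 0.89 [207. 226.] [459. 291.  14.]
petri_0 0.66 [241. 201.] [530. 202.  11.]
petri_0 0.57 [275. 218.] [486. 108.  16.]
stage 0.6 [335. 211.] [503. -52.  77.]
knob 0.55 [360. 233.] [ 449. -120.   57.]
knob 0.39 [286. 170.] [619.  82.   0.]
knob_grip 0.58 [357. 230.] [ 458. -113.   52.]
knob_grip 0.45 [238. 201.] [529. 210.  11.]
clamp_arm 0.62 [350. 209.] [510. -91.  74.]
clamp_arm 0.56 [360. 231.] [ 454. -120.   58.]
tape_elec 0.67 [290. 177.] [599.  72.  -2.]
union_nut 0.62 [251. 168.] [624. 182.   1.]
marker 0.74 [437. 226.] [ 472. -337.    0.]
scene [[-0.55, -0.84, 0.02, 285.05], [0.44, -0.26, 0.86, -299.89], [-0.71, 0.48, 0.51, -809.93], [0.0, 0.0, 0.0, 1.0]] [[493.75129369   0.         311.42365126]
 [  0.         493.75129369 205.36345629]
 [  0.           0.           1.        ]]
petri_0 0.85 [279. 254.] [480. 114.  12.]
petri_0 0.82 [210. 292.] [447. 292.   9.]
petri_0 0.8 [179. 264.] [561. 312.  11.]
stage 0.91 [330. 220.] [457.  -4.  74.]
knob 0.5 [348. 195.] [ 527. -107.   73.]
knob 0.25 [329. 219.] [466.  -9.  72.]
knob_grip 0.49 [349. 198.] [498. -86.  86.]
clamp_arm 0.57 [348. 199.] [500. -86.  82.]
tape_elec 0.81 [263. 225.] [621.  79.  -2.]
union_nut 0.49 [224. 233.] [636. 175.  -1.]
```

Run:
```python
import cv2,numpy as np
a=cv2.imread("pics/top0.png");b=cv2.imread("pics/scene0.png")
p=cv2.resize(a[140:260,180:460],None,fx=2.8,fy=2.8,interpolation=cv2.INTER_CUBIC)
q=cv2.resize(b[160:330,140:460],None,fx=2.4,fy=2.4,interpolation=cv2.INTER_CUBIC)[:264*1+0]
cv2.imwrite("pics/c1.png",p)
cv2.imwrite("pics/c2.png",cv2.resize(b[150:330,140:460],None,fx=2.5,fy=2.5,interpolation=cv2.INTER_CUBIC))
```

```text
(no output)
```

View pics/c1.png

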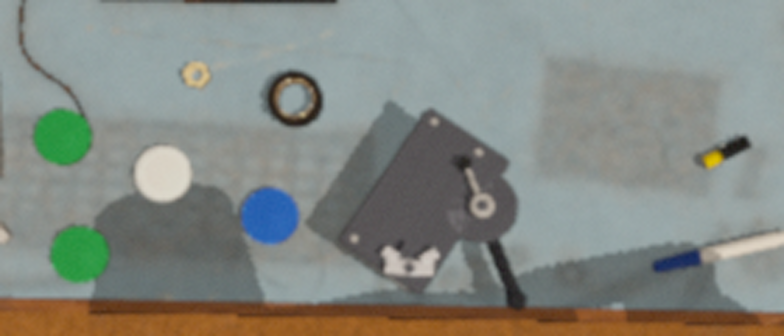

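View pics/c2.png

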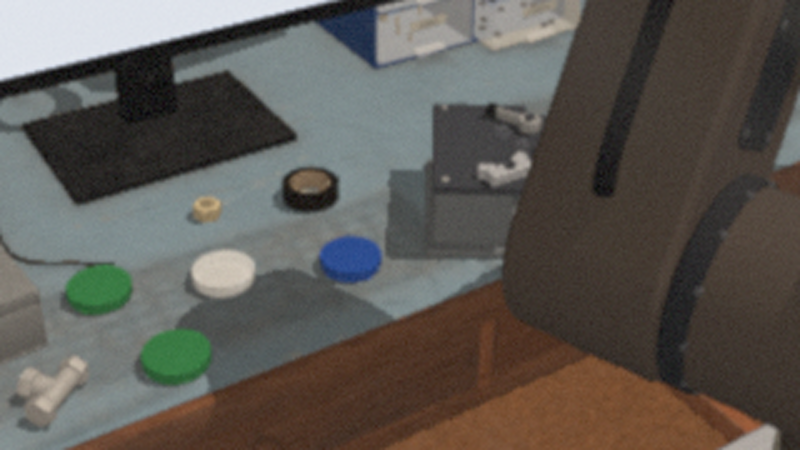

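The top view shows the clear dish (white disc) at crop (162,174), i.e. pixel (238,202), with the blue and green look-alikes beside it. The shaft is at about pixel (352,213), the handle points to (365,246), the arm tip is at (345,198), and the V is at (326,233).

```bash
cat > stage.py <<'E'
from h import *
def fit(c):
    P=cloud(c);m=((abs(P[...,2]-75)<5)&(P[...,0]>380)&(P[...,0]<640)&(P[...,1]>-200)&(P[...,1]<80)).astype(np.uint8)
    # refine in colour : dark plate
    g=cv2.cvtColor(c["color"],cv2.COLOR_RGB2GRAY)
    return m,g
E
python3 - <<'E'
from stage import *
from scipy.optimize import minimize
c=cam("top")
# dish: white blob
hsv=cv2.cvtColor(c["color"],cv2.COLOR_RGB2HSV)
w=((hsv[...,1]<45)&(hsv[...,2]>150)).astype(np.uint8)
n,l,s,ce=cv2.connectedComponentsWithStats(w); k=l[202,238]; print("dish",s[k],ce[k],atz(c,*ce[k],13),atz(c,*ce[k],3))
m,g=fit(c); 
P=cloud(c); print("heights dish",P[202,238],"plate",P[205,335])
# fit plate: rasterise (supersampled) plate+nose projection vs mask
n,l,s,_=cv2.connectedComponentsWithStats(m); k=1+np.argmax(s[1:,4]); M=(l==k)
M=cv2.morphologyEx(M.astype(np.uint8),cv2.MORPH_CLOSE,np.ones((9,9))); print("mask",M.sum())
K=np.array(c["camera_matrix"]);T=np.array(c["world_to_cam"])
def proj(p):
    q=p@T[:3,:3].T+T[:3,3]; return np.c_[K[0,0]*q[:,0]/-q[:,2]+K[0,2],K[1,1]*-q[:,1]/-q[:,2]+K[1,2]]
th=np.linspace(1.5*np.pi,.5*np.pi,20)
poly=np.vstack([[[92,100],[92,-50],[0,-50]],np.c_[34*np.cos(th),34*np.sin(th)],[[0,100]]])
def pl(v): 
    a=v[2];R=np.array([[np.cos(a),-np.sin(a)],[np.sin(a),np.cos(a)]])
    return proj(np.c_[poly@R.T+v[:2],np.full(len(poly),75.)])
S=8;u0,v0=280,150
def ren(v):
    im=np.zeros((110*S,120*S),np.uint8);cv2.fillPoly(im,[np.round((pl(v)+.5-[u0,v0])*S).astype(np.int32)],255)
    return cv2.resize(im,(120,110),interpolation=cv2.INTER_AREA)/255.
# grey target: plate dark-gray hue vs bench
for name,tgt in (("depth",M[150:260,280:400]*1.),):
    f=lambda v:((ren(v)-tgt)**2).sum()
    x0=np.r_[atz(c,352,213,80)[:2],0.97]
    r=minimize(f,x0,method="Nelder-Mead",options=dict(initial_simplex=[x0,x0+[8,0,0],x0+[0,8,0],x0+[0,0,.1]]))
    print(name,r.x,r.fun,x0)
im=cv2.resize(c["color"][150:260,280:400,::-1],None,fx=5,fy=5,interpolation=cv2.INTER_CUBIC)
cv2.polylines(im,[np.round((pl(r.x)+.5-[u0,v0])*5).astype(np.int32)],True,(0,0,255),1); cv2.imwrite("pics/fit.png",im)
print(env.state()); print(env.nose_length)
E
```

```text
dish [228 192  25  20 363] [238.4738292  201.19283747] [529.21338459 209.3464774   13.        ] [530.01563743 211.48152566   3.        ]
heights dish [526.90270281 210.34961804  13.96549644] plate [519.03426548 -52.79090952  75.2650377 ]
mask 2356
depth [499.42648279 -96.40563065   0.98684994] 40.16190695886198 [498.96875077 -96.49142824   0.97      ]
{'t': 0.95, 'joints': array([-1.20655539e+00,  4.90880373e-01,  1.55892557e+00,  2.08872454e-05,
        1.09166405e+00, -1.05582866e-01]), 'qvel': array([ 0.00135083,  0.00098158, -0.00091453, -0.0003414 ,  0.00105909,
        0.00142161]), 'tau': array([ 1.77939422e-03, -6.12467837e+01, -2.58429819e+01,  6.93701254e-02,
        4.44280333e-02,  7.95306801e-05]), 'eef_pos': array([ 282.99057484, -557.26797432,  292.26432209]), 'tcp_rot': array([ 3.14146873e+00, -5.50718588e-06,  4.69814177e-01]), 'ft_force': array([0.07658696, 0.17067224, 0.05723539]), 'moment': array([ 0.04209348,  0.02519483, -0.03349889]), 'grip_force': 0.0, 'opening': 0.9998832597285869}
77.60000000000001
```

View pics/fit.png

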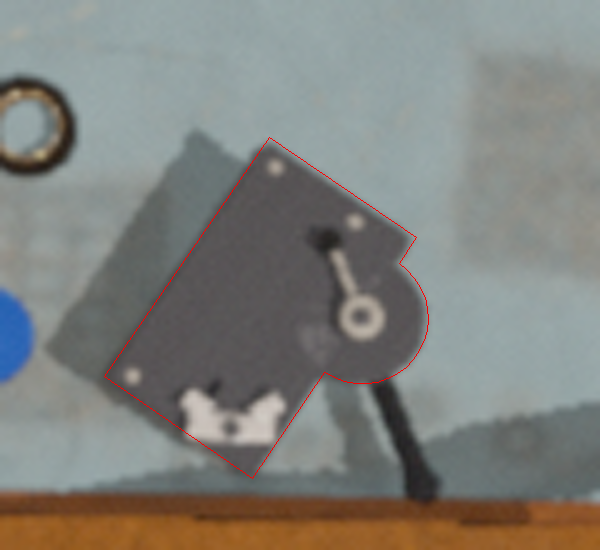

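The outline sits up to 1 px outside the plate at the nose and right side. I'll refine it on the colour edge and measure the V and arm too.

Run:
```python
from stage import *
from scipy.optimize import minimize
c=cam("top")
K=np.array(c["camera_matrix"]);T=np.array(c["world_to_cam"])
def proj(p):
    q=p@T[:3,:3].T+T[:3,3]; return np.c_[K[0,0]*q[:,0]/-q[:,2]+K[0,2],K[1,1]*-q[:,1]/-q[:,2]+K[1,2]]
th=np.linspace(1.5*np.pi,.5*np.pi,20)
poly=np.vstack([[[92,100],[92,-50],[0,-50]],np.c_[34*np.cos(th),34*np.sin(th)],[[0,100]]])
def pl(v): 
    a=v[2];R=np.array([[np.cos(a),-np.sin(a)],[np.sin(a),np.cos(a)]])
    return proj(np.c_[poly@R.T+v[:2],np.full(len(poly),75.)])
S=8;u0,v0=280,150
def ren(v):
    im=np.zeros((110*S,120*S),np.uint8);cv2.fillPoly(im,[np.round((pl(v)+.5-[u0,v0])*S).astype(np.int32)],255)
    return cv2.resize(im,(120,110),interpolation=cv2.INTER_AREA)/255.
col=c["color"][150:260,280:400].astype(float)
# blueness separates plate (neutral/purple) from bench and its shadow (teal)
ch=col[...,1]-col[...,0]
x0=np.array([499.,-96.,.985]); r0=ren(x0); er=cv2.erode(r0,np.ones((9,9)))>.99
a=np.median(ch[er]); print("ch in",a,"out",np.median(ch[(r0==0)]))
g=col.mean(-1); lum=g
t=np.clip((ch-8)/(a-8) if a>8 else (8-ch)/(8-a),0,1)
W=np.ones(t.shape); pts=proj(np.array([[420,-140,45.],[499,-96,45],[440,-60,75]]))-[u0,v0]
yy,xx=np.mgrid[:110,:120]
band=(cv2.dilate(r0,np.ones((9,9)))>0)&~er
# drop handle & V surroundings & bench edge
band&=~((xx>72)&(yy>72)); band&=~((yy>80)&(xx<60))
f=lambda v:(((ren(v)-t)**2)[band]).sum()
r=minimize(f,x0,method="Nelder-Mead",options=dict(initial_simplex=[x0,x0+[5,0,0],x0+[0,5,0],x0+[0,0,.05]])); print(r.x,r.fun,band.sum())
v=r.x
ring=np.array([361/5-.5+.4+280,317/5-.5+.4+150]);print("ring z91",atz(c,*ring,91),"z85",atz(c,*ring,85))
def tost(p):
    d=p[:2]-v[:2];a=v[2];return [np.cos(a)*d[0]+np.sin(a)*d[1],-np.sin(a)*d[0]+np.cos(a)*d[1]]
px=lambda X,Y:((X+.5)/5-.5+280,(Y+.5)/5-.5+150)
print("tip",tost(atz(c,*px(325,238),91)))
for q in((190,400),(278,400),(185,440),(276,443),(231,428),(210,412),(255,412)): print("V",q,np.round(tost(atz(c,*px(*q),86)),1))
print("handle end",tost(atz(c,*px(424,484),57)))
for q in((275,168),(354,222),(132,376)): print("screw",np.round(tost(atz(c,*px(*q),75)),1))
im=cv2.resize(c["color"][150:260,280:400,::-1],None,fx=5,fy=5,interpolation=cv2.INTER_CUBIC)
cv2.polylines(im,[np.round((pl(v)+.5-[u0,v0])*5-.5).astype(np.int32)],True,(0,0,255),1)
ct=cv2.resize((t*255).astype(np.uint8),None,fx=5,fy=5); cv2.imwrite("pics/fit2.png",im)
```

```text
ch in -3.0 out 9.0
[497.18819467 -93.35602213   0.98459185] 61.276578175590444 1782
ring z91 [497.59611408 -95.99420091  91.        ] z85 [497.92839267 -96.41017614  85.        ]
tip [np.float64(36.7687471137194), np.float64(-24.78097435035921)]
V (190, 400) [46.5 81.7]
V (278, 400) [ 9.8 56.3]
V (185, 440) [37.1 99.7]
V (276, 443) [-1.6 74.7]
V (231, 428) [21.4 81.5]
V (210, 412) [34.7 80.9]
V (255, 412) [16.  67.9]
handle end [np.float64(-77.64187658488284), np.float64(48.22875229300354)]
screw [ 78.8 -41.8]
screw [ 29.3 -41.9]
screw [78.2 88.5]
```

View pics/fit2.png

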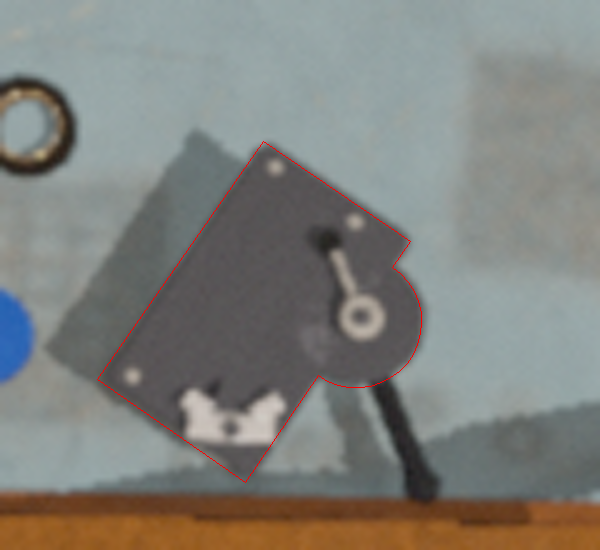

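```bash
cat > plan.py <<'E'
from h import *
def rows(p0,y0,p1,y1,n,hand):
    "tool pointing down; linear path, turn about tool z = -dyaw; shift in axes before the row's turn"
    p0=np.array(p0,float);p=p0.copy();y=y0;out=[]
    for i in range(1,n+1):
        q=p0+(np.array(p1)-p0)*i/n; d=q-p
        s=[np.cos(y)*d[0]+np.sin(y)*d[1],np.sin(y)*d[0]-np.cos(y)*d[1],-d[2]]
        s=np.round(s,1); w=round(float(-np.degrees((y0+(y1-y0)*i/n)-y)),1)
        p=p+np.array([np.cos(y)*s[0]+np.sin(y)*s[1],np.sin(y)*s[0]-np.cos(y)*s[1],-s[2]]); y-=np.radians(w)
        out.append([0,0,w,*s.tolist(),hand])
    print(str(out).replace(" ",""),np.round(p,1),round(y,3)); return p,y
E
python3 - <<'E'
from plan import *
s=env.state(); rows(s["eef_pos"],s["tcp_rot"][2],[529.5,210,180],2.556,15,85)
E
```

```text
[[0,0,-8.0,37.8,-38.2,7.5,85],[0,0,-7.9,42.8,-32.5,7.5,85],[0,0,-8.0,46.8,-26.4,7.5,85],[0,0,-8.0,50.0,-19.5,7.4,85],[0,0,-7.9,52.3,-12.5,7.5,85],[0,0,-8.0,53.5,-5.1,7.5,85],[0,0,-8.0,53.6,2.4,7.5,85],[0,0,-7.9,52.9,9.8,7.5,85],[0,0,-8.0,50.9,17.0,7.5,85],[0,0,-8.0,48.2,23.9,7.4,85],[0,0,-8.0,44.3,30.4,7.5,85],[0,0,-7.9,39.6,36.2,7.5,85],[0,0,-8.0,34.3,41.4,7.5,85],[0,0,-8.0,28.2,45.7,7.5,85],[0,0,-7.9,21.6,49.2,7.5,85]] [529.5 210.  180. ] 2.555
```

Call:
jog_arm --pt "0 0 -8 37.8 -38.2 7.5 85" --pt "0 0 -8 42.8 -32.5 7.5 85" --pt "0 0 -8 46.8 -26.4 7.5 85" --pt "0 0 -8 50 -19.5 7.5 85" --pt "0 0 -8 52.3 -12.5 7.5 85" --pt "0 0 -8 53.5 -5.1 7.5 85" --pt "0 0 -8 53.6 2.4 7.5 85" --pt "0 0 -8 52.9 9.8 7.5 85" --pt "0 0 -8 50.9 17 7.5 85" --pt "0 0 -8 48.2 23.9 7.5 85"

```text
t: 2.25
eef_pos: [446.4, -43.6, 217.2]
tcp_rot: [3.141, 0.0, 1.871]
ft_force: [1.0, -0.6, 0.3]
opening: 0.893
grip_force: 0.0
```

Call:
jog_arm --pt "0 0 -8 44.3 30.4 7.5 85" --pt "0 0 -8 39.6 36.2 7.5 85" --pt "0 0 -8 34.3 41.4 7.5 85" --pt "0 0 -8 28.2 45.7 7.5 85" --pt "0 0 -7.5 21.6 49.2 7.5 85" --pt "0 0 0 0 0 0 75" --pt "0 0 0 0 0 0 75"

```text
t: 3.12
eef_pos: [526.2, 210.7, 179.6]
tcp_rot: [-3.141, -0.0, 2.555]
ft_force: [-0.4, 0.6, -0.7]
opening: 0.796
grip_force: 0.0
```

Run:
```python
from plan import *
s=env.state(); print(s["eef_pos"],s["tcp_rot"],s["joints"],s["opening"],s["t"])
c=cam("scene"); a=c["color"][...,::-1]
t=cam("top"); b=t["color"][...,::-1]
# scene crop round stage + top crop round V, side by side
K=np.array(c["camera_matrix"]);q=c["world_to_cam"]@np.array([510,-70,75,1.]);u=K[0,0]*q[0]/-q[2]+K[0,2];v=K[1,1]*-q[1]/-q[2]+K[1,2];print(u,v)
u,v=int(u),int(v)
p=cv2.resize(a[max(0,v-60):v+60,max(0,u-60):u+60],(500,500),interpolation=cv2.INTER_CUBIC)
q=cv2.resize(b[205:265,310:346],(300,500),interpolation=cv2.INTER_CUBIC)
cv2.imwrite("pics/s1.png",np.hstack([p,q]))
P=cloud(t); print(np.round(P[222:248:2,312:342:2,2]).astype(int))
```

```text
[526.19424496 210.72853053 179.55995383] [-3.14096444e+00 -2.83223632e-04  2.55519416e+00] [ 2.64460876e-01  5.48632562e-01  1.81706344e+00 -2.87177012e-04
  7.76555730e-01 -7.19732124e-01] 0.7955729742250928 3.125
339.8450097889801 201.77481959306002
[[  78   78   75   76   77   78   79   76   74   78   76   80   75   75
    72]
 [  76   75   74   74   74   75   75   74   75   75   75   79   76   74
    74]
 [  74   74   75   77   78   77   76   74   74   73   73   70   77   76
    74]
 [  73   73   75   87   87   74   72   71   75   75   76   78   75   74
    75]
 [  77   77   74   88   88   86   77   77   75   72   87   87   87   75
    76]
 [  75   74   74   87   87   88   85   87   87   75   88   90   74   76
     1]
 [   3   73   75   87   89   83   90   90   86   86   84   86   75    1
    -1]
 [   1   -1    8   86   90   85   86   90   85   87   84   86   71   -2
     5]
 [  -2   -1   -1   11   69   75   77   80   74   79   78   76    3   -3
     2]
 [   3    1   -1    0   11    8   74   76   74   78   77   -1    1    0
    -2]
 [  -2    1    1    2    1    1    7   75   78   75   69   -1    1    1
     0]
 [   1    3    0    0    4    2    1    9    0   73    2    2    2    1
    -3]
 [   0   -3 1112    2   -2   -3   -3    2    0    2   -3    1    0    3
     0]]
```

View pics/s1.png

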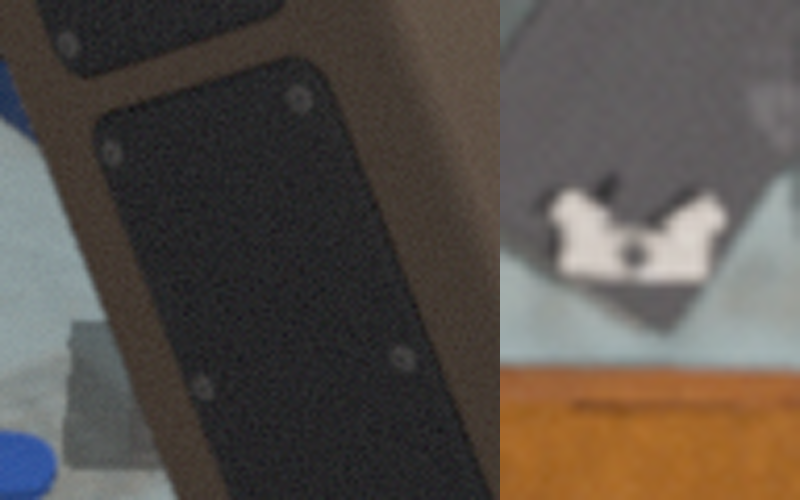

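The V opens up in the image, turned toward the arm's push. Its hole at stage (21,81) puts the dish's home at about y 51 mm. The scene view is blocked by the arm. Next I'll descend and grasp.

Run:
```python
from plan import *
s=env.state(); p,y=rows(s["eef_pos"],s["tcp_rot"][2],[529.5,209.8,81],2.556,4,75)
S=np.array([498,-95.5]);a=.985;R=np.array([[np.cos(a),-np.sin(a)],[np.sin(a),np.cos(a)]])
g=S+R@[42,31]; print("place",g)
p,y=rows(p,y,[*p[:2],175],2.556,3,45)
p,y=rows(p,y,[*g,175],2.556,6,45)
```

```text
[[0,0,-0.0,-0.7,0.4,24.7,75],[0,0,-0.1,-0.6,0.4,24.8,75],[0,0,0.0,-0.7,0.4,24.7,75],[0,0,-0.0,-0.7,0.4,24.7,75]] [529.5 209.8  81. ] 2.556
place [495.388816   -43.36381565]
[[0,0,-0.0,0.0,0.0,-31.3,45],[0,0,-0.0,0.0,0.0,-31.3,45],[0,0,-0.0,0.0,0.0,-31.4,45]] [529.5 209.8 175. ] 2.556
[[0,0,-0.0,-18.6,-38.3,0.0,45],[0,0,-0.0,-18.6,-38.3,0.0,45],[0,0,-0.0,-18.6,-38.3,0.0,45],[0,0,-0.0,-18.6,-38.3,0.0,45],[0,0,-0.0,-18.6,-38.3,0.0,45],[0,0,-0.0,-18.6,-38.3,0.0,45]] [495.4 -43.4 175. ] 2.556
```

Call:
jog_arm --pt "0 0 0 -1.4 0.8 34 75" --pt "0 0 0 -1.3 0.8 34 75" --pt "0 0 0 0 0 20 75" --pt "0 0 0 0 0 10.5 75" --pt "0 0 0 0 0 0 75"

```text
t: 3.85
eef_pos: [529.7, 210.1, 81.2]
tcp_rot: [-3.141, -0.0, 2.554]
ft_force: [0.1, 1.3, 0.3]
opening: 0.787
grip_force: 0.0
```

Call:
jog_arm --pt "0 0 0 0 0 0 60" --pt "0 0 0 0 0 0 50" --pt "0 0 0 0 0 0 45" --pt "0 0 0 0 0 0 45" --pt "0 0 0 0 0 0 45"

```text
t: 4.47
eef_pos: [529.8, 210.8, 81.7]
tcp_rot: [3.141, 0.001, 2.556]
ft_force: [-0.9, -1.0, 6.3]
opening: 0.533
grip_force: 30.0
```

Call:
jog_arm --pt "0 0 0 0 0 -8 45" --pt "0 0 0 0 0 -28 45" --pt "0 0 0 0 0 -32 45" --pt "0 0 0 0 0 -26 45"

```text
t: 4.97
eef_pos: [529.6, 210.8, 176.7]
tcp_rot: [3.141, 0.0, 2.556]
ft_force: [0.2, -0.4, 0.4]
opening: 0.533
grip_force: 30.0
```

Call:
jog_arm --pt "0 0 0 -8 -18 0 45" --pt "0 0 0 -18.6 -38.3 0 45" --pt "0 0 0 -18.6 -38.3 0 45" --pt "0 0 0 -18.6 -38.3 0 45" --pt "0 0 0 -18.6 -38.3 0 45" --pt "0 0 0 -18.6 -38.3 0 45" --pt "0 0 0 -10 -20 0 45" --pt "0 0 0 0 0 0 45"

```text
t: 5.98
eef_pos: [494.3, -43.6, 174.5]
tcp_rot: [-3.141, -0.001, 2.553]
ft_force: [0.4, 0.0, -0.0]
opening: 0.535
grip_force: 30.0
```

Run:
```python
from plan import *
s=env.state(); print(s["eef_pos"],s["tcp_rot"],s["opening"],s["grip_force"])
rows(s["eef_pos"],s["tcp_rot"][2],[495.4,-43.4,156.6],2.556,2,45)
c=cam("scene"); a=c["color"][...,::-1]
cv2.imwrite("pics/s2.png",cv2.resize(a[110:310,200:440],None,fx=3,fy=3,interpolation=cv2.INTER_CUBIC))
```

```text
[494.27888075 -43.55534153 174.4662883 ] [-3.14090223e+00 -1.30886423e-03  2.55261561e+00] 0.5350917126070094 29.988373903688625
[[0,0,-0.1,-0.4,0.4,8.9,45],[0,0,-0.1,-0.4,0.4,9.0,45]] [495.4 -43.3 156.6] 2.556
```

View pics/s2.png

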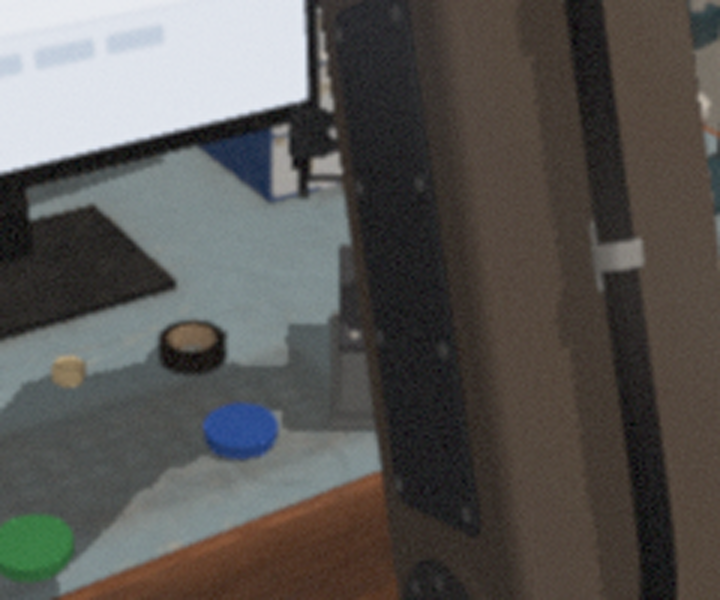

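The white dish is off the bench (the blue and green ones are untouched) and the grip holds. The stage is hidden by the arm, so I'll lower while watching the force.

Call:
jog_arm --pt "0 0 0 -0.8 0.8 8 45" --pt "0 0 0 0 0 5 45" --pt "0 0 0 0 0 3 45" --pt "0 0 0 0 0 0 45"

```text
t: 6.52
eef_pos: [496.2, -41.3, 158.9]
tcp_rot: [-3.141, -0.0, 2.556]
ft_force: [-0.1, -0.1, 0.2]
opening: 0.532
grip_force: 30.0
```

Call:
jog_arm --pt "0 0 0 0 0 1 45" --pt "0 0 0 0 0 0.5 45" --pt "0 0 0 0 0 0 45"

```text
t: 6.9
eef_pos: [496.3, -41.6, 157.8]
tcp_rot: [-3.142, 0.0, 2.555]
ft_force: [0.2, -0.5, 0.4]
opening: 0.534
grip_force: 30.0
```

Call:
jog_arm --pt "0 0 0 0 -1 1 45" --pt "0 0 0 0 -0.5 0.5 45" --pt "0 0 0 0 0 0 45"

```text
t: 7.28
eef_pos: [495.7, -42.7, 156.7]
tcp_rot: [3.141, 0.001, 2.555]
ft_force: [1.2, 2.7, 6.8]
opening: 0.535
grip_force: 30.0
```

Contact, 6.8 N. Opening slowly to 66 mm.

Call:
jog_arm --pt "0 0 0 0 0 0 54" --pt "0 0 0 0 0 0 60" --pt "0 0 0 0 0 0 66" --pt "0 0 0 0 0 0 66"

```text
t: 7.78
eef_pos: [495.4, -42.9, 156.2]
tcp_rot: [-3.141, -0.0, 2.555]
ft_force: [0.8, 0.2, 0.2]
opening: 0.689
grip_force: 0.0
```

Call:
jog_arm --pt "0 0 0 0 0 -5 66" --pt "0 0 0 0 0 -20 66" --pt "0 0 0 0 0 -50 66" --pt "0 0 0 0 0 -50 66"

```text
t: 8.28
eef_pos: [495.2, -42.8, 282.8]
tcp_rot: [-3.141, -0.0, 2.555]
ft_force: [0.6, -0.1, -0.5]
opening: 0.693
grip_force: 0.0
```

Run:
```python
from plan import *
s=env.state(); p,y=rows(s["eef_pos"],s["tcp_rot"][2],[440,-320,250],.415,12,50)
```

```text
[[0,0,10.2,-8.9,-21.8,2.7,50],[0,0,10.2,-12.7,-19.8,2.8,50],[0,0,10.3,-16.0,-17.3,2.7,50],[0,0,10.2,-18.8,-14.2,2.7,50],[0,0,10.2,-21.0,-10.6,2.8,50],[0,0,10.2,-22.6,-6.7,2.7,50],[0,0,10.2,-23.4,-2.7,2.7,50],[0,0,10.3,-23.5,1.6,2.8,50],[0,0,10.2,-22.9,5.8,2.7,50],[0,0,10.2,-21.4,9.6,2.7,50],[0,0,10.2,-19.4,13.4,2.8,50],[0,0,10.2,-16.8,16.6,2.7,50]] [ 440.  -320.1  250. ] 0.416
```

Call:
jog_arm --pt "0 0 10.2 -8.9 -21.8 2.7 50" --pt "0 0 10.2 -12.7 -19.8 2.8 50" --pt "0 0 10.3 -16 -17.3 2.7 50" --pt "0 0 10.2 -18.8 -14.2 2.7 50" --pt "0 0 10.2 -21 -10.6 2.8 50" --pt "0 0 10.2 -22.6 -6.7 2.7 50" --pt "0 0 10.2 -23.4 -2.7 2.7 50" --pt "0 0 10.3 -23.5 1.6 2.8 50" --pt "0 0 10.2 -22.9 5.8 2.7 50" --pt "0 0 10.2 -21.4 9.6 2.7 50"

```text
t: 9.52
eef_pos: [449.2, -274.5, 254.2]
tcp_rot: [3.141, -0.0, 0.766]
ft_force: [0.1, 0.1, 0.0]
opening: 0.525
grip_force: 0.0
```

Call:
jog_arm --pt "0 0 10.2 -19.4 13.4 2.7 50" --pt "0 0 10.2 -16.8 16.6 2.7 50" --pt "0 0 0 0 0 0 50" --pt "0 0 0 0 0 0 50"

```text
t: 10.02
eef_pos: [440.2, -319.6, 248.7]
tcp_rot: [-3.141, 0.0, 0.419]
ft_force: [0.8, -0.3, -0.6]
opening: 0.527
grip_force: 0.0
```

```bash
cat > look.py <<'E'
from plan import *
S=np.array([498,-95.5]);A=.985
def tost(p):
    d=p[:2]-S;return np.array([np.cos(A)*d[0]+np.sin(A)*d[1],-np.sin(A)*d[0]+np.cos(A)*d[1]])
def look(name):
    c=cam("top");col=c["color"];h=cv2.cvtColor(col,cv2.COLOR_RGB2HSV)
    w=((h[...,1]<50)&(h[...,2]>140)).astype(np.uint8); w[:150]=0;w[260:]=0;w[:,:280]=0;w[:,400:]=0
    n,l,s,ce=cv2.connectedComponentsWithStats(w)
    for k in range(1,n):
        if s[k,4]>25: print("white",s[k],np.round(ce[k],1),"stage z86",np.round(tost(atz(c,*ce[k],86)),1))
    P=cloud(c); hi=(P[...,2]>82)&(P[...,2]<95)
    cv2.imwrite(f"pics/{name}.png",cv2.resize(col[150:260,280:400,::-1],None,fx=5,fy=5,interpolation=cv2.INTER_CUBIC))
    return c
E
python3 - <<'E'
from look import *
s=env.state(); print(s["t"],s["eef_pos"],s["tcp_rot"]); look("t2")
E
```

```text
10.025 [ 440.18099805 -319.55463275  248.70272115] [-3.14137604e+00  2.33852866e-05  4.18680661e-01]
white [ 280  150  120   53 4260] [344.5 169.2] stage z86 [ 79.1 -83. ]
white [280 170   9  11  80] [284.  174.9] stage z86 [198.6  17.5]
white [320 204  22  22 390] [330.5 214.4] stage z86 [42.9 33.1]
white [383 206   5   9  31] [385.  210.1] stage z86 [-65.1 -54.8]
white [363 221  37  30 740] [384.3 238. ] stage z86 [-102.9    5. ]
white [317 229   8   9  45] [320.4 233.2] stage z86 [37.  86.9]
white [327 230   9   8  43] [331.3 234. ] stage z86 [13.1 72.9]
white [296 233  65  17 477] [329.  243.6] stage z86 [ 4.2 96.1]
```

View pics/t2.png

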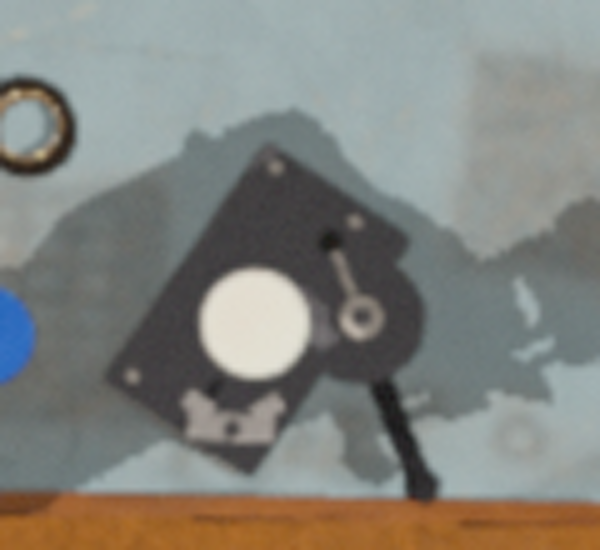

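The dish lies free on the plate at stage (43,33); the arm is clear of it at about -0.57 rad and the handle end is at crop (424,486). Now I'll go to the handle.

Run:
```python
from look import *
s=env.state(); ph=-.575; t=A+np.pi+ph
p,y=rows(s["eef_pos"],s["tcp_rot"][2],[S[0]+80*np.cos(t),S[1]+80*np.sin(t),160],t-np.pi,5,50)
```

```text
[[0,0,0.1,12.7,-36.4,17.8,50],[0,0,0.1,12.7,-36.3,17.7,50],[0,0,0.1,12.6,-36.4,17.8,50],[0,0,0.1,12.6,-36.5,17.7,50],[0,0,0.1,12.5,-36.4,17.8,50]] [ 424.6 -127.4  160. ] 0.41
```

Call:
jog_arm --pt "0 0 0.5 12.7 -36.4 17.8 50" --pt "0 0 0 12.7 -36.4 17.8 50" --pt "0 0 0 12.6 -36.4 17.8 50" --pt "0 0 0 12.6 -36.4 17.7 50" --pt "0 0 0 12.5 -36.4 17.7 50" --pt "0 0 0 0 0 20 50" --pt "0 0 0 0 0 15 50" --pt "0 0 0 0 0 10 50" --pt "0 0 0 0 0 0 50"

```text
t: 11.2
eef_pos: [425.7, -127.7, 114.5]
tcp_rot: [-3.141, 0.001, 0.408]
ft_force: [-1.4, -0.2, -0.0]
opening: 0.527
grip_force: 0.0
```

Call:
jog_arm --pt "0 0 0 0 0 0 30" --pt "0 0 0 0 0 0 20" --pt "0 0 0 0 0 0 14" --pt "0 0 0 0 0 0 8" --pt "0 0 0 0 0 0 8" --pt "0 0 0 0 0 0 8"

```text
t: 11.95
eef_pos: [425.4, -127.7, 114.8]
tcp_rot: [-3.141, 0.001, 0.407]
ft_force: [-2.8, 5.3, 5.3]
opening: 0.156
grip_force: 27.8
```

```bash
cat > arc.py <<'E'
from look import *
import sys
def st(n=1):
    s=env.state();d=s["eef_pos"][:2]-S; r=np.hypot(*d); ph=np.arctan2(d[1],d[0])-A-np.pi; ph=(ph+np.pi)%(2*np.pi)-np.pi
    tg=np.array([-d[1],d[0]])/r; F=s["ft_force"][:2]; M=s["moment"]
    print("t",s["t"],"r",round(r,1),"phi",round(ph,4),"yawphi",round(s["tcp_rot"][2]-A,4),"Ft",round(F@tg,2),"Fr",round(F@d/r,2),"moment",np.round(M,3),"pos",np.round(s["eef_pos"],2))
    return s,r,ph
def arc(ph0,dph,n,r):
    t=A+np.pi+ph0; y=t-np.pi; p=S+r*np.array([np.cos(t),np.sin(t)]); P=[*p,0]
    for i in range(1,n+1):
        t2=t+dph*i/n;q=[*(S+r*np.array([np.cos(t2),np.sin(t2)])),0]
        P,y=rows(P,y,q,t2-np.pi,1,8)
E
python3 -c "
from arc import *
s,r,ph=st(); arc(ph,.4,2,r)"
```

```text
t 11.95 r 79.4 phi -0.5673 yawphi -0.5782 Ft -5.98 Fr 0.41 moment [ 0.914  0.481 -0.119] pos [ 425.43 -127.71  114.77]
[[0,0,-11.5,1.6,15.8,-0.0,8]] [ 433.3 -141.5    0. ] 0.618
[[0,0,-11.4,1.6,15.7,-0.0,8]] [ 443.7 -153.4    0. ] 0.817
```

The opening (15 mm) shows the pads touch the bar's round end, so I'll regrip 8 mm further in on the flat part.

Call:
jog_arm --pt "0 0 0 0 0 0 24" --pt "0 0 0 0 0 0 24" --pt "0 0 0 8 0 0 24" --pt "0 0 0 0 0 0 16" --pt "0 0 0 0 0 0 8" --pt "0 0 0 0 0 0 8" --pt "0 0 0 0 0 0 8"

```text
t: 12.82
eef_pos: [433.1, -124.6, 114.7]
tcp_rot: [-3.141, 0.0, 0.407]
ft_force: [1.7, 5.6, -0.6]
opening: 0.123
grip_force: 30.0
```

```bash
python3 -c "
from arc import *
s,r,ph=st(); print(s['opening'],s['grip_force']); arc(ph,.45,3,r)"
```

```text
t 12.825 r 71.1 phi -0.5634 yawphi -0.5777 Ft -4.43 Fr -3.89 moment [ 0.904 -0.435  0.204] pos [ 433.12 -124.6   114.67]
0.12342818830418925 29.98375117778778
[[0,0,-8.6,0.8,10.6,-0.0,8]] [ 438.2 -133.9    0. ] 0.572
[[0,0,-8.6,0.8,10.7,-0.0,8]] [ 444.7 -142.5    0. ] 0.722
[[0,0,-8.6,0.8,10.6,-0.0,8]] [ 452.3 -149.9    0. ] 0.872
```

Call:
jog_arm --pt "0 0 -4.3 0.2 5.3 0 8" --pt "0 0 -4.3 0.2 5.3 0 8" --pt "0 0 -4.3 0.2 5.3 0 8" --pt "0 0 -4.3 0.2 5.3 0 8" --pt "0 0 -4.3 0.2 5.3 0 8" --pt "0 0 -4.3 0.2 5.3 0 8" --pt "0 0 0 0 0 0 8"

```text
t: 13.7
eef_pos: [452.0, -150.2, 114.7]
tcp_rot: [3.142, -0.0, 0.858]
ft_force: [3.3, 5.0, -1.4]
opening: 0.123
grip_force: 30.0
```

```bash
python3 -c "
from arc import *
st()"
```

```text
t 13.7 r 71.4 phi -0.1134 yawphi -0.127 Ft -0.67 Fr -5.93 moment [ 0.838 -0.657  0.202] pos [ 452.03 -150.17  114.67]
```

Call:
jog_arm --pt "0 0 -4.3 0.2 5.3 0 8" --pt "0 0 -4.3 0.2 5.3 0 8" --pt "0 0 -4.3 0.2 5.3 0 8"

```text
t: 14.08
eef_pos: [464.7, -158.9, 114.6]
tcp_rot: [-3.14, -0.001, 1.084]
ft_force: [1.2, 7.5, -0.0]
opening: 0.126
grip_force: 30.1
```

```bash
python3 -c "
from arc import *
st(); cam('top'); st(); cam('top'); s,_,_=st(); print(s['tau'],s['ft_force'])
look('t3')"
```

```text
t 14.075 r 71.6 phi 0.1017 yawphi 0.0987 Ft -2.43 Fr -7.25 moment [ 1.203 -0.282 -0.431] pos [ 464.69 -158.85  114.64]
t 14.125 r 71.6 phi 0.1095 yawphi 0.1025 Ft -0.88 Fr -5.26 moment [ 0.916 -0.617 -0.206] pos [ 465.18 -159.12  114.65]
t 14.175 r 71.6 phi 0.1093 yawphi 0.0986 Ft -0.01 Fr -5.78 moment [ 0.922 -0.618 -0.044] pos [ 465.17 -159.09  114.66]
[ -3.07132624 -53.53374124 -12.44135588  -0.75877273   0.31229203
  -0.78930303] [2.64718936 5.14251227 0.30683097]
white [ 280  150  120   43 3836] [346.9 166.4] stage z86 [ 78.1 -92.5]
white [280 170   9  11  83] [283.9 175. ] stage z86 [198.5  17.8]
white [319 205  23  22 387] [329.9 215.3] stage z86 [42.8 35.8]
white [317 229   8   9  46] [320.4 233.2] stage z86 [36.8 87. ]
white [327 229   9   9  48] [331.5 233.9] stage z86 [12.7 72.4]
white [343 228   6  11  30] [345.6 233.1] stage z86 [-15.5  50.5]
white [280 231  57  18 472] [304.7 240. ] stage z86 [ 59.8 123.7]
```

View pics/t3.png

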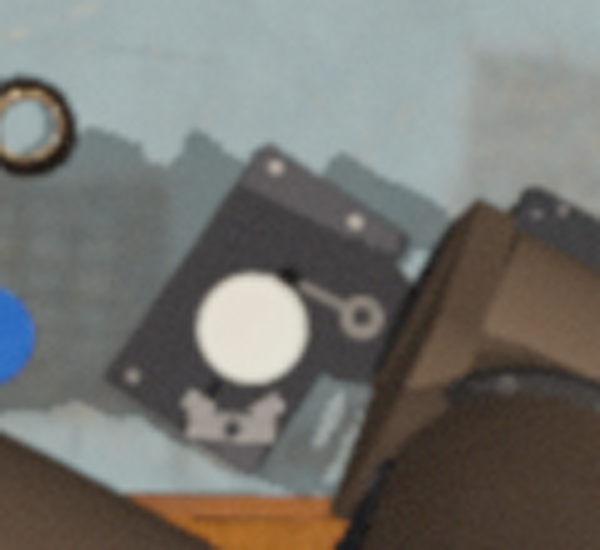

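The dish is visible beside the wrist; it is being pushed (y 33→36) with the arm tip at crop (288,276). Torque while moving is about 0.6 N m, which is friction only. I'll continue in smaller steps, tracking the dish.

Call:
jog_arm --pt "0 0 -3 0.1 3.7 0 8" --pt "0 0 -3 0.1 3.7 0 8" --pt "0 0 -3 0.1 3.7 0 8"

```text
t: 14.6
eef_pos: [474.8, -163.3, 114.6]
tcp_rot: [-3.14, -0.001, 1.24]
ft_force: [-0.1, 6.0, 1.0]
opening: 0.123
grip_force: 30.1
```

```bash
cat > m.py <<'E'
from arc import *
s,r,ph=st(); d=s["eef_pos"][:2]-S; print("T",round((d[0]*s["ft_force"][1]-d[1]*s["ft_force"][0])/1000+s["moment"][2],3))
X=[]
for i in range(3):
    c=cam("top");h=cv2.cvtColor(c["color"],cv2.COLOR_RGB2HSV);w=((h[...,1]<50)&(h[...,2]>140)).astype(np.uint8)[200:228,312:345]
    n,l,q,ce=cv2.connectedComponentsWithStats(w);k=1+np.argmax(q[1:,4]);X.append([*tost(atz(c,*(ce[k]+[312,200]),86)),q[k,4]])
print("dish",np.round(X,2).tolist()); st()
E
python3 m.py
```

```text
t 14.6 r 71.7 phi 0.256 yawphi 0.2549 Ft -1.99 Fr -5.62 moment [ 0.861 -0.068 -0.388] pos [ 474.79 -163.31  114.64]
T -0.531
dish [[42.46, 41.25, 384.0], [42.68, 41.74, 382.0], [42.66, 41.67, 381.0]]
t 14.75 r 71.7 phi 0.2607 yawphi 0.254 Ft 1.18 Fr -5.02 moment [ 0.905 -0.511 -0.167] pos [ 475.11 -163.41  114.66]
```

Call:
jog_arm --pt "0 0 -2 0 2.5 0 8" --pt "0 0 -2 0 2.5 0 8"

```text
t: 15.0
eef_pos: [479.6, -164.8, 114.6]
tcp_rot: [-3.14, -0.001, 1.31]
ft_force: [0.2, 6.7, 1.4]
opening: 0.123
grip_force: 30.1
```

```bash
python3 m.py
```

```text
t 15.0 r 71.7 phi 0.326 yawphi 0.325 Ft -1.55 Fr -6.48 moment [ 1.081 -0.09  -0.488] pos [ 479.57 -164.83  114.64]
T -0.6
dish [[42.39, 43.49, 375.0], [42.44, 43.55, 374.0], [42.44, 43.55, 374.0]]
t 15.15 r 71.7 phi 0.3294 yawphi 0.3244 Ft 0.08 Fr -6.45 moment [ 1.018 -0.444 -0.295] pos [ 479.81 -164.88  114.65]
```

Call:
jog_arm --pt "0 0 -1.5 0 1.9 0 8" --pt "0 0 -1.5 0 1.9 0 8"

```text
t: 15.4
eef_pos: [483.2, -165.7, 114.6]
tcp_rot: [-3.14, -0.001, 1.362]
ft_force: [-0.7, 6.4, 1.7]
opening: 0.121
grip_force: 30.1
```

```bash
python3 m.py
```

```text
t 15.4 r 71.8 phi 0.378 yawphi 0.3771 Ft -2.01 Fr -6.15 moment [ 1.103 -0.051 -0.426] pos [ 483.2  -165.73  114.64]
T -0.571
dish [[42.84, 45.1, 366.0], [42.7, 45.17, 365.0], [42.7, 45.17, 365.0]]
t 15.55 r 71.8 phi 0.3806 yawphi 0.3765 Ft -0.39 Fr -5.69 moment [ 1.062 -0.294 -0.364] pos [ 483.38 -165.76  114.65]
```

```bash
sed -i 's/\[200:228,312:345\]/[200:240,305:345];w=cv2.morphologyEx(w,cv2.MORPH_OPEN,cv2.getStructuringElement(cv2.MORPH_ELLIPSE,(13,13)))/; s/\[312,200\]/[305,200]/' m.py; python3 m.py
```

```text
t 15.55 r 71.8 phi 0.3806 yawphi 0.3765 Ft -0.39 Fr -5.69 moment [ 1.062 -0.294 -0.364] pos [ 483.38 -165.76  114.65]
T -0.392
dish [[41.69, 46.92, 390.0], [41.69, 46.92, 390.0], [41.69, 46.92, 390.0]]
t 15.7 r 71.8 phi 0.3803 yawphi 0.3765 Ft -0.02 Fr -6.05 moment [ 1.023 -0.22  -0.334] pos [ 483.36 -165.75  114.66]
```

Call:
jog_arm --pt "0 0 -1.5 0 1.9 0 8"

```text
t: 15.82
eef_pos: [485.0, -166.1, 114.6]
tcp_rot: [-3.14, -0.001, 1.388]
ft_force: [-0.1, 5.3, 1.7]
opening: 0.123
grip_force: 30.1
```

```bash
python3 m.py
```

```text
t 15.825 r 71.8 phi 0.4033 yawphi 0.4029 Ft -1.05 Fr -5.18 moment [ 1.05  -0.045 -0.48 ] pos [ 484.97 -166.09  114.63]
T -0.555
dish [[41.58, 47.62, 381.0], [41.58, 47.62, 381.0], [41.62, 47.69, 380.0]]
t 15.975 r 71.8 phi 0.4064 yawphi 0.4028 Ft -0.36 Fr -5.83 moment [ 1.015 -0.276 -0.353] pos [ 485.19 -166.12  114.64]
```

Call:
jog_arm --pt "0 0 -1.5 0 1.9 0 8"

```text
t: 16.1
eef_pos: [486.8, -166.4, 114.7]
tcp_rot: [-3.14, -0.001, 1.414]
ft_force: [-0.9, 5.7, 1.2]
opening: 0.123
grip_force: 30.1
```

```bash
python3 m.py
```

```text
t 16.1 r 71.8 phi 0.4297 yawphi 0.4291 Ft -1.75 Fr -5.52 moment [ 1.072  0.015 -0.451] pos [ 486.84 -166.42  114.66]
T -0.576
dish [[41.25, 48.38, 394.0], [41.21, 48.52, 392.0], [41.21, 48.52, 392.0]]
t 16.25 r 71.8 phi 0.4322 yawphi 0.4289 Ft -0.3 Fr -6.45 moment [ 1.112 -0.183 -0.358] pos [ 487.02 -166.45  114.63]
```

Call:
jog_arm --pt "0 0 -1.5 0 1.9 0 8"

```text
t: 16.38
eef_pos: [488.7, -166.7, 114.6]
tcp_rot: [-3.14, -0.001, 1.44]
ft_force: [-0.8, 6.7, 1.5]
opening: 0.124
grip_force: 30.1
```

```bash
python3 m.py
```

```text
t 16.375 r 71.8 phi 0.4557 yawphi 0.4553 Ft -1.67 Fr -6.52 moment [ 1.027 -0.03  -0.477] pos [ 488.68 -166.72  114.62]
T -0.597
dish [[41.0, 49.66, 396.0], [41.02, 49.92, 396.0], [41.07, 49.78, 398.0]]
t 16.525 r 71.8 phi 0.4588 yawphi 0.4552 Ft -0.26 Fr -6.66 moment [ 1.107 -0.199 -0.362] pos [ 488.91 -166.73  114.65]
```

Call:
jog_arm --pt "0 0 -1.5 0 1.9 0 8"

```text
t: 16.65
eef_pos: [490.5, -166.9, 114.6]
tcp_rot: [-3.14, -0.001, 1.467]
ft_force: [-1.3, 6.0, 2.1]
opening: 0.127
grip_force: 30.1
```

```bash
python3 m.py
```

```text
t 16.65 r 71.8 phi 0.4817 yawphi 0.4815 Ft -1.88 Fr -5.79 moment [ 1.057  0.04  -0.5  ] pos [ 490.54 -166.94  114.64]
T -0.635
dish [[40.28, 50.63, 390.0], [40.28, 50.63, 390.0], [40.28, 50.63, 390.0]]
t 16.8 r 71.9 phi 0.4847 yawphi 0.4813 Ft -0.56 Fr -6.34 moment [ 1.09  -0.163 -0.39 ] pos [ 490.75 -166.99  114.65]
```

Call:
jog_arm --pt "0 0 -1.5 0 1.9 0 8"

```text
t: 16.92
eef_pos: [492.4, -167.1, 114.6]
tcp_rot: [-3.14, -0.001, 1.493]
ft_force: [-0.6, 5.7, 2.1]
opening: 0.13
grip_force: 30.1
```

```bash
python3 m.py
```

```text
t 16.925 r 71.8 phi 0.5074 yawphi 0.5077 Ft -1.02 Fr -5.69 moment [ 1.072  0.083 -0.454] pos [ 492.37 -167.12  114.61]
T -0.527
dish [[40.71, 52.81, 400.0], [39.51, 54.2, 428.0], [39.51, 54.2, 428.0]]
t 17.075 r 71.8 phi 0.5104 yawphi 0.5075 Ft 0.21 Fr -5.46 moment [ 1.102 -0.107 -0.342] pos [ 492.59 -167.14  114.64]
```

The mask now merges with the V. I'll fit a circle to the dish's free (-y) edge instead.

```bash
python3 - <<'E'
s=open('m.py').read().split("X=[]")[0]+'''X=[]
from scipy.optimize import least_squares
for i in range(3):
    c=cam("top");g=c["color"].min(-1).astype(np.uint8); g=cv2.resize(g[195:245,300:350],None,fx=4,fy=4,interpolation=cv2.INTER_CUBIC)
    w=(g>150).astype(np.uint8); cs,_=cv2.findContours(w,cv2.RETR_EXTERNAL,cv2.CHAIN_APPROX_NONE); k=max(cs,key=cv2.contourArea)[:,0]
    p=np.array([tost(atz(c,(u+.5)/4-.5+300,(v+.5)/4-.5+195,88)) for u,v in k]); p=p[(p[:,1]<p[:,1].min()+28)&(np.hypot(p[:,0]-41,p[:,1]-50)<40)]
    r=least_squares(lambda v:np.hypot(p[:,0]-v[0],p[:,1]-v[1])-v[2],[42,50,27],loss="soft_l1"); X.append(r.x)
print("dish",np.round(X,2).tolist()); st()
'''
open('m.py','w').write(s)
E
python3 m.py
```

```text
t 17.075 r 71.8 phi 0.5104 yawphi 0.5075 Ft 0.21 Fr -5.46 moment [ 1.102 -0.107 -0.342] pos [ 492.59 -167.14  114.64]
T -0.327
dish [[41.2, 51.29, 27.39], [41.21, 51.27, 27.36], [41.24, 51.32, 27.37]]
t 17.225 r 71.8 phi 0.5103 yawphi 0.5074 Ft -0.3 Fr -7.12 moment [ 1.128 -0.182 -0.338] pos [ 492.58 -167.13  114.64]
```

Call:
jog_arm --pt "0 0 -1 0 1.3 0 8"

```text
t: 17.35
eef_pos: [493.7, -167.2, 114.6]
tcp_rot: [-3.14, -0.001, 1.51]
ft_force: [-1.4, 6.3, 2.3]
opening: 0.124
grip_force: 30.1
```

```bash
python3 m.py
```

```text
t 17.35 r 71.9 phi 0.5257 yawphi 0.525 Ft -1.74 Fr -6.22 moment [ 1.002  0.139 -0.512] pos [ 493.68 -167.23  114.64]
T -0.637
dish [[41.39, 51.78, 27.43], [41.51, 51.95, 27.38], [41.53, 51.94, 27.37]]
t 17.5 r 71.9 phi 0.5275 yawphi 0.5249 Ft -1.01 Fr -6.1 moment [ 1.092 -0.078 -0.378] pos [ 493.81 -167.25  114.64]
```

Call:
jog_arm --pt "0 0 -1 0 1.3 0 8"

```text
t: 17.62
eef_pos: [494.9, -167.3, 114.6]
tcp_rot: [-3.14, -0.001, 1.527]
ft_force: [-1.6, 5.2, 2.4]
opening: 0.123
grip_force: 30.1
```

```bash
python3 m.py
```

```text
t 17.625 r 71.9 phi 0.5431 yawphi 0.5425 Ft -1.84 Fr -5.08 moment [ 0.997  0.121 -0.428] pos [ 494.93 -167.3   114.63]
T -0.561
dish [[41.64, 52.31, 27.37], [41.68, 52.34, 27.38], [41.68, 52.39, 27.41]]
t 17.775 r 71.9 phi 0.5449 yawphi 0.5423 Ft -0.83 Fr -6.19 moment [ 1.025 -0.016 -0.376] pos [ 495.06 -167.33  114.63]
```

Call:
jog_arm --pt "0 0 -1 0 1.3 0 8"

```text
t: 17.9
eef_pos: [496.2, -167.4, 114.6]
tcp_rot: [-3.14, -0.001, 1.545]
ft_force: [-2.3, 6.1, 2.7]
opening: 0.121
grip_force: 30.1
```

```bash
python3 m.py
```

```text
t 17.9 r 71.9 phi 0.5607 yawphi 0.5599 Ft -2.44 Fr -6.02 moment [ 0.962  0.141 -0.487] pos [ 496.2  -167.36  114.64]
T -0.662
dish [[41.73, 52.67, 27.45], [41.75, 52.63, 27.42], [41.75, 52.69, 27.42]]
t 18.05 r 71.9 phi 0.5625 yawphi 0.5598 Ft -0.25 Fr -6.62 moment [ 1.043  0.023 -0.441] pos [ 496.32 -167.38  114.64]
```

Call:
jog_arm --pt "0 0 -1 0 1.3 0 8"

```text
t: 18.18
eef_pos: [497.4, -167.4, 114.6]
tcp_rot: [-3.14, -0.001, 1.562]
ft_force: [-2.6, 4.8, 3.2]
opening: 0.123
grip_force: 30.1
```

```bash
python3 m.py
```

```text
t 18.175 r 71.9 phi 0.578 yawphi 0.5773 Ft -2.61 Fr -4.77 moment [ 0.946  0.305 -0.502] pos [ 497.44 -167.41  114.62]
T -0.689
dish [[41.71, 52.78, 27.5], [41.69, 52.84, 27.49], [41.73, 52.81, 27.47]]
t 18.325 r 71.9 phi 0.5792 yawphi 0.5772 Ft -1.72 Fr -5.8 moment [ 0.989  0.101 -0.407] pos [ 497.53 -167.39  114.63]
```

Call:
jog_arm --pt "0 0 -1 0 1.3 0 8"

```text
t: 18.45
eef_pos: [498.6, -167.4, 114.6]
tcp_rot: [-3.14, -0.001, 1.58]
ft_force: [-3.2, 4.9, 3.5]
opening: 0.125
grip_force: 30.1
```

```bash
python3 m.py
```

```text
t 18.45 r 71.9 phi 0.5944 yawphi 0.5947 Ft -3.14 Fr -4.95 moment [ 0.951  0.378 -0.463] pos [ 498.62 -167.43  114.62]
T -0.689
dish [[41.7, 52.82, 27.49], [41.65, 52.82, 27.49], [41.66, 52.81, 27.5]]
t 18.6 r 71.9 phi 0.5961 yawphi 0.5946 Ft -2.12 Fr -4.68 moment [ 0.953  0.222 -0.407] pos [ 498.74 -167.41  114.61]
```

The dish has stopped at y 52.8, so it is home. Pressing began at about 0.557 and the force is now about 3.7 N. One last 1.4° step.

Call:
jog_arm --pt "0 0 -1.4 0 1.8 0 8"

```text
t: 18.73
eef_pos: [500.3, -167.4, 114.6]
tcp_rot: [-3.139, -0.001, 1.604]
ft_force: [-4.2, 5.0, 3.0]
opening: 0.124
grip_force: 30.2
```

```bash
python3 m.py
```

```text
t 18.725 r 71.9 phi 0.618 yawphi 0.6193 Ft -4.09 Fr -5.13 moment [ 0.847  0.518 -0.496] pos [ 500.32 -167.41  114.64]
T -0.79
dish [[41.66, 52.9, 27.57], [41.66, 52.92, 27.6], [41.62, 52.94, 27.58]]
t 18.875 r 71.9 phi 0.6201 yawphi 0.619 Ft -3.36 Fr -5.91 moment [ 0.946  0.307 -0.427] pos [ 500.47 -167.41  114.63]
```

Call:
jog_arm --pt "0 0 0 0 0 0 16" --pt "0 0 0 0 0 0 22" --pt "0 0 0 0 0 0 30" --pt "0 0 0 0 0 0 30" --pt "0 0 0 0 0 -15 30" --pt "0 0 0 0 0 -35 30" --pt "0 0 0 0 0 -50 30" --pt "0 0 0 -50 0 -20 30" --pt "0 0 0 0 0 0 30" --pt "0 0 0 0 0 0 30"

```text
t: 20.12
eef_pos: [502.5, -217.6, 235.0]
tcp_rot: [-3.141, -0.0, 1.604]
ft_force: [0.0, 0.8, -0.5]
opening: 0.315
grip_force: 0.0
```

```bash
python3 m.py; python3 -c "
from look import *
look('t4')"
```

```text
t 20.125 r 122.2 phi 0.6223 yawphi 0.6187 Ft 0.03 Fr -0.75 moment [-0.003 -0.071 -0.035] pos [ 502.46 -217.62  235.04]
T -0.031
dish [[41.55, 52.74, 27.53], [41.52, 52.75, 27.56], [41.54, 52.84, 27.63]]
t 20.275 r 121.7 phi 0.6243 yawphi 0.62 Ft 0.52 Fr 0.13 moment [-0.065 -0.1   -0.033] pos [ 502.68 -217.08  234.38]
white [ 280  150  120   61 2974] [363.4 171.5] stage z86 [  35.9 -105.6]
white [337 169  10  10  79] [342.1 173.4] stage z86 [ 78.2 -70.5]
white [351 169   3  10  27] [351.9 173.9] stage z86 [ 56.7 -83.7]
white [ 280  210  105   40 2543] [333.  233.9] stage z86 [ 9.7 70.3]
white [340 212  15   5  29] [346.6 213.6] stage z86 [10.5  8.2]
```

View pics/t4.png

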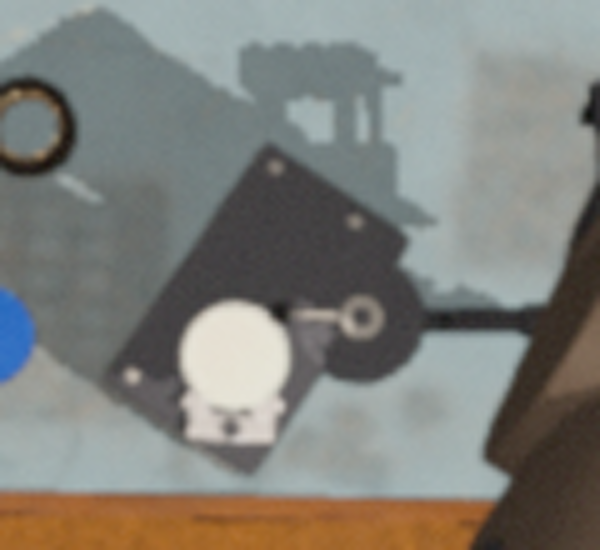

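The dish sits in the V at crop (235,355) with the arm tip pressing on it at (283,313). The handle is free and the gripper is clear. Handing in.

```bash
python3 -c "
from cell import env
print(env.job_done())"
```

```text
the job is handed in; nothing more can be done
None
```

The petri dish lies on the stage, home in the V, with the spring arm pressing it at an estimated 5–6.5 N (worked out from knob angle and torque). The gripper is clear and the job is handed in; no verdict came back.

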